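# Snap a tipped-up module onto its mounting rail

## Robot

A 6-joint arm with a two-finger parallel gripper is mounted at the origin on a cart in front of the work surface, level with it; the furniture and walls round the work are solid. World frame = base frame: x ahead of the robot, y to its left, z up, the work surface at z = 0. Lengths are in mm, angles in rad, forces in N, time in s.
With the tool pointing down it reaches from about 400 to 825 mm from the base axis. Payload 7 kg.
Tool frame: the origin (TCP) lies on the centre line of the jaws, within the pads' length; the fingertips stand ctrl.finger_overhang ahead of it and the grasp point (between the pads) lies 2 mm behind it (ctrl.finger_overhang is the distance from the TCP to the fingertips, in mm); z points along the fingers, y is the direction in which the jaws open and shut (so a half turn about z gives the same grasp; the last joint's range is limited). The gripper opens to 85 mm and grips with 20 to 120 N. Pads are 22 mm wide; open, the fingers measure 114 mm over their backs; the gripper's body (76 mm by 85 mm) begins 54 mm behind the grasp point. The pads swing forward as they close: fully open they stand 13 mm farther back than shut.
Start: joints at [-1.007, 0.359, 0.012, 0, -1.224, -0.288], TCP at [183.788, -649.475, 248.302] pointing down, gripper open.
Joint ranges: [-3.07, 3.07], [-1.43, 2.12], [-1.02, 1.25], [-3.03, 1.67], [-3.05, -0], [-3.03, 3.03]. Speed limits (rad/s): [2.39, 2.39, 3.01, 3.14, 3.14, 3.14].

## Interface

Orientations are given as a rotation vector (axis times angle).
In Python, from bench import ctrl gives the robot as it stands. The module is installed in compiled form; this text tells all that it offers. Calls block until the motion is done:
- ctrl.move_to(position, orientation): joint-space move of the TCP to a pose.
- ctrl.line_to(position, ori=None, feed=150, f_stop=None): straight line of the TCP; ori=None keeps the orientation; feed is the mean speed in mm/s. With f_stop (N) it stops when the force on the tool has changed by that much, and returns True; else False.
- ctrl.movej(angles): joint-space move.
- ctrl.gripper_to(opening, force=None): finger opening in mm; force is the grip in N (None keeps the last); returns when the fingers have stopped.
- ctrl.hold(seconds).
- ctrl.inverse_kinematics(position, orientation): joint angles nearest the present ones, or None.
- ctrl.grab_frame(name): name is "side" or "top" or "wrist"; returns the picture (420x560x3 uint8, red, green, blue); there is no depth.
- ctrl.camera_model(name): a dict with "K" (3x3 intrinsics, pixels), "k1" (the pictures are not rectified: a ray, as slopes to the right and down, at radius r is drawn at 1 + k1 r^2 times it, then the intrinsics apply), "world_to_cam" (4x4, takes a point from world to camera coordinates); the wrist camera has in their place "tool_from_camera" (4x4, takes a point from camera to tool coordinates, whose origin is the TCP and whose axes are the flange's). Camera axes: x right, y up, looking along -z (the intrinsics and any distortion apply to the point x, -y, -z); pixel columns grow to the right and rows downward; lengths in mm; the calibration is good to about 2 mm. A picture is of the moment at which its call begins: read the wrist's pose just before it. camera_model takes no time and is no camera call.
A pose or a line that the arm cannot do raises ctrl.MotionError and nothing moves.
- ctrl.job_done(): hands the job in, once; it reports no verdict.
Readings, each from a call of its own:
- ctrl.read_t(): time.
- ctrl.read_joint_positions(): joint angles.
- ctrl.read_dq(): joint speeds.
- ctrl.read_tau(): joint torques, N m.
- ctrl.read_eef_pos(): TCP position.
- ctrl.read_orientation(): TCP orientation.
- ctrl.read_ft_force(): force on the tool from outside, world axes, zero at the start.
- ctrl.read_torque(): the same for the moment, N m.
- ctrl.read_width(): finger opening in mm.
Only numpy, scipy, OpenCV 4.12 (cv2) and the standard library are available. Lean on these libraries where they do the work, as an engineer would, in place of code of your own. Each camera call takes 0.05 s, during which the arm holds its last target.

## Task

The wide module has been hooked onto the rail of the control panel but left tipped back: push it over, press it down until its sprung foot snaps under the far edge of the rail and it sits flat, and push it along the rail until it touches the row of terminal blocks. Never lift it off the rail, and leave the other things on the bench and the panel where they are.

Things in the scene. Friction and masses are not known exactly. Their poses are not given: they have to be found in the camera images.
- panel: white plate 225x400 mm, top 6 mm up, fixed on the bench. Origin: on the bench under its middle; x from near to far wiring duct, y along the rail, z up. Steel rail 35 mm wide (x -17.5 to 17.5), 370 mm long, lip tops at z 20 mm, lips 2 mm thick, open below. Slotted ducts along both sides: near x -87.5 to -61.5, far x 63.5 to 89.5, tops at z 35 mm. Yaw varies 0.3 rad either way
- module: the wide grey device, loose, 0.27 to 0.44 kg: base 90 (x) by 90 (y) by 42 mm high, on it a nose 44 (x) by 90 (y) mm up to z 78 mm with a dark front plate on top. Origin: middle of its underside, which lies on the rail's lips (panel z 20 mm) when seated; x across the rail from claws to foot, y along the rail, z out of its front
- module_claw (a point): corner of the module's fixed claws (module x -17.5, z 0 mm), hooked under the rail's near edge (panel x -17.5 mm); it tips about it. At the start it is tipped 0.53 rad towards the near duct, its near lower edge on the plate, the nose's near top edge about 61 mm near of the rail's middle, 84 mm above the bench. Pushed at the nose to under about 0.39 rad it falls onto the rail by itself
- module_foot (a joint): sprung black foot under the module's far side: 0 = out, up to 4 mm pushed outward (m). Unsnapped, its bevel rests on the rail's far edge and the module stays about 0.16 rad tipped, front 80 to 90 mm over the rail; pressing down on the far half of the front with about 8 to 20 N makes it give about 3 mm, pass the edge and spring back to 0 under it, the module then flat
- terminals: row of six narrow grey terminal blocks between white end plates, fixed on the rail near one end, 50 (x) by 52 (y along the rail) by 41 mm (z). Origin: its middle, on the rail's lips; axes as the panel's. It and the breaker swap places, so it is left or right of the module
- breaker: white two-pole circuit breaker with a black toggle, fixed on the rail near the other end, 84 (x) by 36 (y) by 68 mm (z). Origin: its middle, on the rail's lips. At the start the module stands between the two, 54 to 94 mm from the terminals and 60 to 105 mm from the breaker
- kapton_end: small brass hex spacer with a threaded end, 9x42x8 mm, lying on the panel plate; to be left alone
- adapter_2: small brass coaxial adapter, 10x23x8 mm, lying on the panel plate; to be left alone
- screwdriver_1: large screwdriver with a yellow handle, 27x185x24 mm, on the bench; to be left alone
- screwdriver_3: small screwdriver with a blue handle, 17x120x15 mm, on the bench; to be left alone

How it is judged:
By the outcome, as a careful person would: the job done as asked, in the order asked, and still so for the second after the job is handed in, with the robot touching nothing.
It also fails if it takes over 48 s, if anything falls off the work surface, if the arm or the gripper's body presses on something with over 40 N, if the wrist force passes 120 N, or if a joint passes its speed limit or range.

## Working session

There is one attempt and no reset: what is moved stays moved. The work goes in short steps, each a Python script; the robot and the scene stay as the last script left them, time stands still between calls to the robot, and variables do not carry over. Pictures are saved under pics/ and viewed, and the job is handed in when it is done.

```bash
mkdir -p pics; ls; python3 - <<'E'
from bench import ctrl
import cv2,numpy as np
for n in("side","top","wrist"):
    im=ctrl.grab_frame(n); cv2.imwrite(f"pics/a_{n}.png",im[:,:,::-1])
    print(n,ctrl.camera_model(n))
print(ctrl.read_t(),ctrl.finger_overhang,ctrl.read_orientation(),ctrl.read_ft_force(),ctrl.read_width())
E
```

```text
pics
side {'K': array([[430.71084297,   0.        , 280.38197526],
       [  0.        , 430.71084297, 212.7855175 ],
       [  0.        ,   0.        ,   1.        ]]), 'k1': -0.057719755568679865, 'world_to_cam': array([[-9.94904232e-01, -9.75394494e-02, -2.55269310e-02,
         4.68200682e+02],
       [ 2.90585417e-02, -5.19837065e-01,  8.53771062e-01,
         3.73389602e+01],
       [-9.65462042e-02,  8.48678668e-01,  5.20022450e-01,
        -1.13531323e+03],
       [ 0.00000000e+00,  0.00000000e+00,  0.00000000e+00,
         1.00000000e+00]])}
top {'K': array([[512.43578115,   0.        , 290.83529145],
       [  0.        , 512.43578115, 209.02327505],
       [  0.        ,   0.        ,   1.        ]]), 'k1': -0.061717905131918924, 'world_to_cam': array([[ 8.15791304e-04, -9.99992125e-01, -3.88392223e-03,
         1.54485209e+02],
       [ 9.89610373e-01,  2.48906621e-04,  1.43774989e-01,
        -4.59713188e+02],
       [-1.43772890e-01, -3.96086011e-03,  9.89602783e-01,
        -1.09397454e+03],
       [ 0.00000000e+00,  0.00000000e+00,  0.00000000e+00,
         1.00000000e+00]])}
wrist {'K': array([[313.10638952,   0.        , 279.96613968],
       [  0.        , 313.10638952, 209.11598995],
       [  0.        ,   0.        ,   1.        ]]), 'k1': -0.008515625355380564, 'tool_from_camera': array([[-7.02065206e-04,  9.46140174e-01,  3.23756512e-01,
         8.25696016e+01],
       [ 9.99999549e-01,  8.71539214e-04, -3.78473854e-04,
         3.28602238e-01],
       [-6.40255814e-04,  3.23756100e-01, -9.46140358e-01,
        -1.26059187e+02],
       [ 0.00000000e+00,  0.00000000e+00,  0.00000000e+00,
         1.00000000e+00]])}
0.15 17.0 [ 4.31697641e-01 -3.11149540e+00 -1.88747711e-03] [ 0.14260698 -0.61602422  0.42786736] 85.55770511711972
```

View pics/a_top.png

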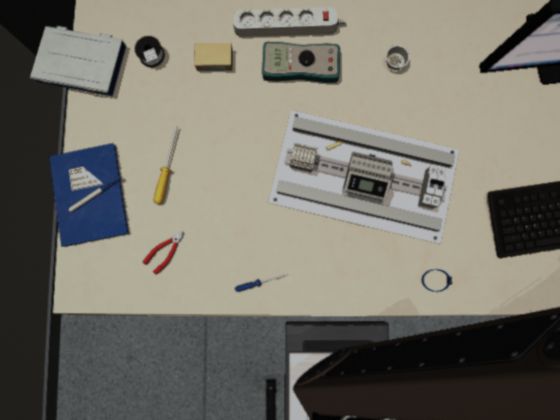

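View pics/a_side.png

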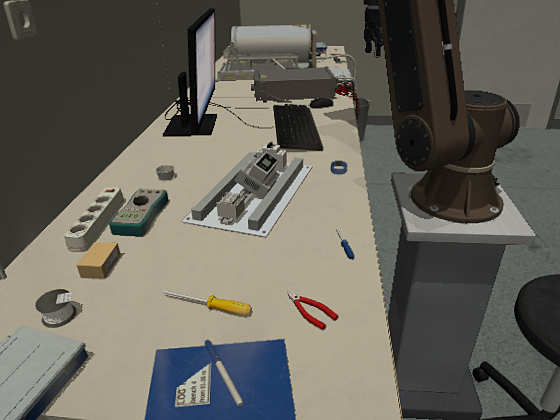

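The panel is at about (365,175) in the top view. The terminals are on the left (+y) at (302,157), the module at (369,178) and the breaker at (434,186). Next I'll measure the plate corners.

```bash
cat > h.py <<'E'
import numpy as np,cv2
from scipy.spatial.transform import Rotation as R
def ray(cm,px,T=None):
    K=cm["K"];k=cm["k1"]
    d=np.array([(px[0]-K[0,2])/K[0,0],(px[1]-K[1,2])/K[1,1]]);s=d.copy()
    for _ in range(30): s=d/(1+k*(s@s))
    c=np.array([s[0],-s[1],-1.])
    if T is None: T=np.linalg.inv(cm["world_to_cam"])
    return T[:3,3],T[:3,:3]@c
def onz(cm,px,z,T=None):
    o,d=ray(cm,px,T); return o+d*(z-o[2])/d[2]
def proj(cm,p):
    q=(cm["world_to_cam"]@np.append(p,1))[:3]; s=np.array([q[0],-q[1]])/-q[2]
    s=s*(1+cm["k1"]*(s@s)); return s*[cm["K"][0,0],cm["K"][1,1]]+cm["K"][:2,2]
def two(cm1,p1,cm2,p2):
    o,d=ray(cm1,p1);o2,d2=ray(cm2,p2)
    t=np.linalg.lstsq(np.c_[d,-d2],o2-o,rcond=None)[0]
    a=o+d*t[0];b=o2+d2*t[1]; return (a+b)/2,np.linalg.norm(a-b)
E
python3 - <<'E'
from bench import ctrl
from h import *
im=cv2.imread("pics/a_top.png")
h=cv2.cvtColor(im,cv2.COLOR_BGR2HSV)
m=((h[...,1]<35)&(h[...,2]>110)).astype(np.uint8)
m[:100]=0;m[250:]=0;m[:,:262]=0;m[:,470:]=0
m=cv2.morphologyEx(m,cv2.MORPH_CLOSE,np.ones((9,9)))
cs,_=cv2.findContours(m,0,2);c=max(cs,key=cv2.contourArea)
hull=cv2.convexHull(c)
q=cv2.approxPolyDP(hull,6,True)[:,0]
print(q,cv2.minAreaRect(c))
cm=ctrl.camera_model("top")
P=np.array([onz(cm,p,6) for p in q]);print(P)
for i in range(len(P)):print(np.linalg.norm(P[i]-P[i-1]))
a=cv2.resize(im[95:255,250:480],None,fx=3.4,fy=3.4,interpolation=cv2.INTER_CUBIC);cv2.imwrite("pics/b_top.png",a)
s=cv2.imread("pics/a_side.png");cv2.imwrite("pics/b_side.png",cv2.resize(s[130:245,170:330],None,fx=5,fy=5,interpolation=cv2.INTER_CUBIC))
E
```

```text
[[290 110]
 [458 148]
 [441 243]
 [264 210]] ((362.13458251953125, 176.32691955566406), (181.60354614257812, 104.52989959716797), 11.309932708740234)
[[ 696.29669763  156.97341184    6.        ]
 [ 606.10689727 -231.02572597    6.        ]
 [ 386.70401267 -182.0424069     6.        ]
 [ 461.38830598  215.34720308    6.        ]]
242.052581010765
398.34348373777084
224.80434008140156
404.34669009028215
```

View pics/b_top.png

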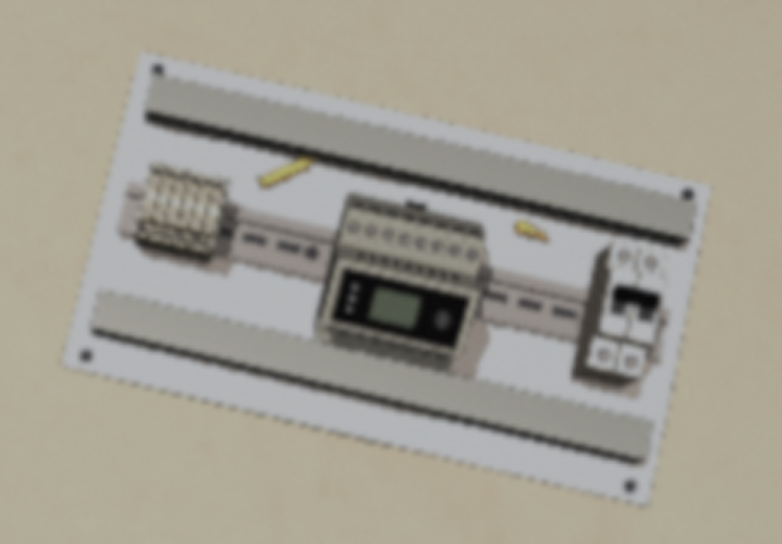

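View pics/b_side.png

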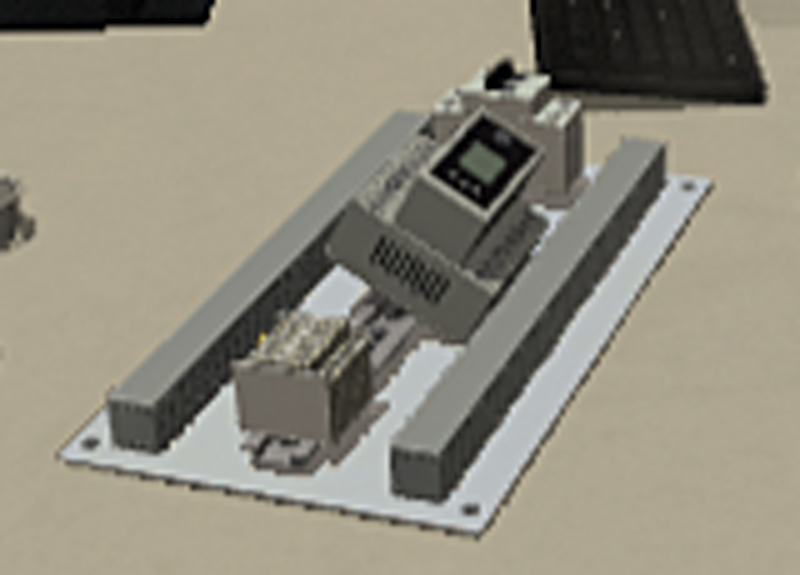

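```bash
python3 - <<'E'
from bench import ctrl
from h import *
cm=ctrl.camera_model("top");cs=ctrl.camera_model("side")
f=lambda u,v:((u+.5)/3.4-.5+250,(v+.5)/3.4-.5+95)
g=lambda u,v:((u+.5)/5-.5+170,(v+.5)/5-.5+130)
C=np.array([onz(cm,f(*p),6) for p in[(140,52),(712,183),(650,508),(63,367)]])
print(C); print([np.linalg.norm(C[i]-C[i-1]) for i in range(4)])
far,near=C[0]-C[1],C[3]-C[2]; y=far+near; yaw=np.arctan2(-y[0],y[1])
x=(C[0]-C[3])+(C[1]-C[2]); print("yaw",yaw,np.arctan2(x[1],x[0]))
S=np.array([onz(cs,g(*p),6) for p in[(58,458),(480,535),(713,180)]]);print("side",S)
yaw=(yaw*400+np.arctan2(x[1],x[0])*225)/625
c=C.mean(0);c[2]=0;print(c,yaw)
Rp=R.from_euler('z',yaw).as_matrix()
L=lambda p:(Rp.T@(np.array(p)-c)).round(1)
print("side in panel",[L(s) for s in S])
for n,p,z in [("plateTL",(347,267),104),("plateTR",(480,290),104),("plateBL",(333,332),86),("plateBR",(455,362),86),("noseBL",(322,335),84),("terminal top TR",(228,183),61),("term BR",(215,250),61),("term TL",(153,168),61),("brk TL",(612,243),88),("brk BL",(588,366),80),("far base R",(480,224),84),("far base L",(352,196),84)]:
    print(n,L(onz(cm,f(*p),z)))
print("2view plate corners", [ (L(q),e) for q,e in [two(cm,f(347,267),cs,g(483,112)),two(cm,f(480,290),cs,g(545,152))][:1]])
np.save("panel.npy",np.append(c,yaw))
for x0,y0,z0 in[(0,0,84)]:pass
print(ctrl.read_t())
E
```

```text
[[ 696.43850694  155.05862518    6.        ]
 [ 604.99948687 -233.44387401    6.        ]
 [ 384.32724262 -181.5501429     6.        ]
 [ 478.3076961   206.04793338    6.        ]]
[np.float64(224.01107156754216), np.float64(399.1181357326846), np.float64(226.6918584959337), np.float64(398.8290289962253)]
yaw -0.23451565707990002 -0.2303029139512432
side [[ 701.53383524  160.98257202    6.        ]
 [ 483.77855357  214.75642686    6.        ]
 [ 389.59985895 -174.57319207    6.        ]]
[541.01823313 -13.47186459   0.        ] -0.23299906955358357
side in panel [array([115.9, 206.8,   6. ]), array([-108.4,  208.8,    6. ]), array([-110.1, -191.7,    6. ])]
plateTL [-25.2  36.3 104. ]
plateTR [-20.3 -46.2 104. ]
plateBL [-63.1  34.8  86. ]
plateBR [-64.  -42.9  86. ]
noseBL [-66.1  40.9  84. ]
terminal top TR [ 21.3 119.8  61. ]
term BR [-23.6 118.   61. ]
term TL [ 19.8 169.   61. ]
brk TL [  32.3 -123.1   88. ]
brk BL [ -46.  -125.2   80. ]
far base R [ 26.  -40.5  84. ]
far base L [24.9 41.7 84. ]
2view plate corners [(array([-42.2,  36.3, 139.6]), np.float64(17.191657476448864))]
0.15
```

```bash
cat >> h.py <<'E'
def frame(f="panel.npy"):
    v=np.load(f);c=v[:3];Rp=R.from_euler('z',v[3]).as_matrix()
    W=lambda p:c+Rp@np.array(p,float); L=lambda p:Rp.T@(np.array(p)-c)
    ori=R.from_matrix(Rp@np.diag([-1.,1,-1])).as_rotvec()
    return W,L,ori,Rp
E
python3 - <<'E'
from bench import ctrl
from h import *
W,L,ori,Rp=frame()
p=W([-30,0,225]);print(p,ctrl.inverse_kinematics(p,ori))
ctrl.move_to(p,ori); ctrl.gripper_to(0,20)
T=np.eye(4);T[:3,:3]=R.from_rotvec(ctrl.read_orientation()).as_matrix();T[:3,3]=ctrl.read_eef_pos()
im=ctrl.grab_frame("wrist");np.save("Tw.npy",T);cv2.imwrite("pics/c_wrist.png",im[:,:,::-1])
print(T[:3,3],ctrl.finger_overhang,ctrl.read_t(),ctrl.read_ft_force(),ctrl.read_width())
E
```

```text
[511.82888423  -6.54496697 225.        ] [ 0.37129076  0.10691224 -0.37694426  0.         -1.08693983 -2.17508615]
[511.83088316  -6.4931364  225.00686498] 17.0 3.525 [ 0.25810365 -0.68193434 -0.68397608] -0.12854370432387402
```

View pics/c_wrist.png

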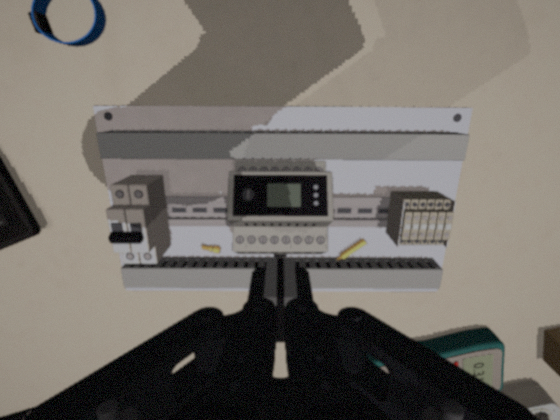

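```bash
python3 - <<'E'
from bench import ctrl
from h import *
W,L,ori,Rp=frame();cm=ctrl.camera_model("wrist");T=np.load("Tw.npy")@cm["tool_from_camera"]
for n,p,z in [("near R",(95,106),6),("near L",(470,107),6),("plate noseR",(231,173),85),("nose L",(333,173),85),("plate far R",(230,219),106),("far L",(334,217),106),("duct near top R far edge",(104,156),35),("duct near L",(465,158),35),("duct far R",(122,268),35),("duct far L",(440,268),35),("term near R",(403,199),61),("brk",(162,177),80),("brk far",(163,262),65)]:
    print(n,L(onz(cm,p,z,T)).round(1))
im=cv2.imread("pics/c_wrist.png")
cv2.imwrite("pics/c2.png",cv2.resize(im[95:295,85:485],None,fx=2,fy=2,interpolation=cv2.INTER_CUBIC))
E
```

```text
near R [-109.5 -193.3    6. ]
near L [-108.3  200.9    6. ]
plate noseR [-54.9 -41.4  85. ]
nose L [-54.9  46.7  85. ]
plate far R [-20.4 -40.9 106. ]
far L [-22.1  45.9 106. ]
duct near top R far edge [ -61.7 -176.9   35. ]
duct near L [-59.4 188.5  35. ]
duct far R [  66.1 -179.7   35. ]
duct far L [ 66.5 183.9  35. ]
term near R [-24.  120.2  61. ]
brk [ -50.3 -103.5   80. ]
brk far [  42.2 -119.2   65. ]
```

View pics/c2.png

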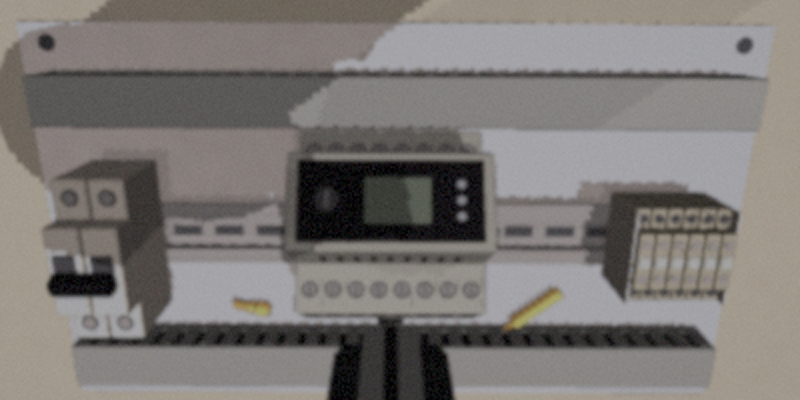

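The wrist view agrees with the given sizes. The module is in the middle at (285,195), the breaker on the left and the terminals on the right. Its panel offset of about (+3,+4) mm falls between the top and side estimates, so I'll use that and push the module over.

```bash
python3 - <<'E'
from bench import ctrl
from h import *
W,L,ori,Rp=frame();v=np.load("panel.npy");v[:3]=W([2.8,3.8,0]);np.save("panel2.npy",v)
W,L,ori,Rp=frame("panel2.npy")
ctrl.move_to(W([-92,-1,150]),ori)
ctrl.line_to(W([-92,-1,85]),feed=120)
f0=ctrl.read_ft_force()
s=ctrl.line_to(W([-76,-1,85]),feed=60,f_stop=8);print(s,L(ctrl.read_eef_pos()))
for x in np.arange(-72,-52,4):
    s=ctrl.line_to(W([x,-1,85]),feed=40,f_stop=18)
    print(s,L(ctrl.read_eef_pos()).round(1),(Rp.T@(ctrl.read_ft_force()-f0)).round(1))
    if s:break
ctrl.hold(.2)
T=np.eye(4);T[:3,:3]=R.from_rotvec(ctrl.read_orientation()).as_matrix();T[:3,3]=ctrl.read_eef_pos()
cv2.imwrite("pics/d_w.png",ctrl.grab_frame("wrist")[:,:,::-1])
s=ctrl.grab_frame("side")[:,:,::-1];cv2.imwrite("pics/d_s.png",cv2.resize(s[110:245,150:340],None,fx=4,fy=4,interpolation=cv2.INTER_CUBIC))
print(ctrl.read_t())
E
```

```text
False [-75.58212644  -1.00921055  85.08052579]
False [-71.9  -1.   85. ] [ 0.8 -0.1 -0.7]
False [-67.8  -0.9  85. ] [ 0.7 -0.6 -0.7]
False [-63.8  -0.9  85. ] [ 0.8  0.3 -0.2]
False [-59.7  -1.   85. ] [-0.1 -0.2 -0.8]
False [-55.8  -1.   85. ] [ 0.7  0.2 -1.2]
6.65
```

View pics/d_s.png

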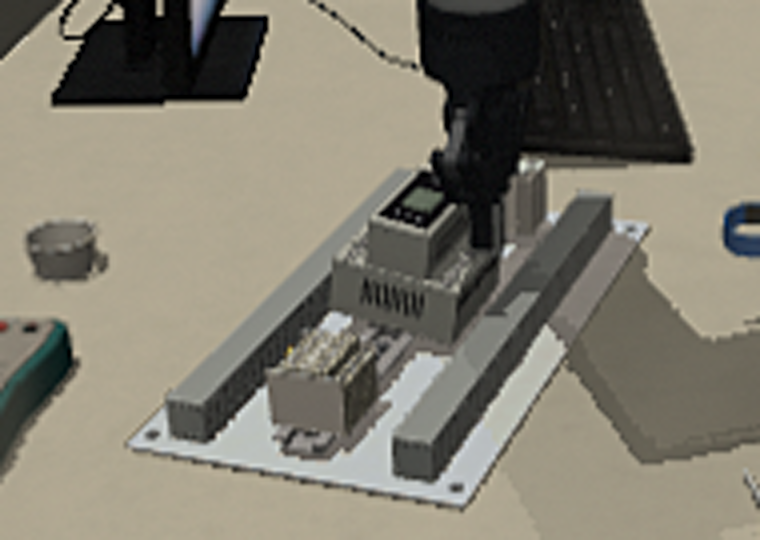

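View pics/d_w.png

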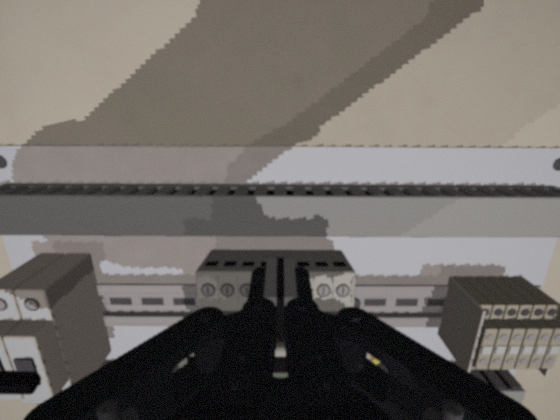

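The module has fallen over against the rail and stands slightly tipped, with its base at about (276,275) in the wrist view. Next I press on the far half of the front.

```bash
python3 - <<'E'
from bench import ctrl
from h import *
W,L,ori,Rp=frame("panel2.npy")
ctrl.line_to(W([-62,-1,85]),feed=120)
ctrl.line_to(W([-62,-1,145]),feed=150)
ctrl.line_to(W([9,-1,140]),feed=150)
f0=ctrl.read_ft_force()
s=ctrl.line_to(W([9,-1,112]),feed=30,f_stop=4)
print("contact",s,L(ctrl.read_eef_pos()).round(1))
z=ctrl.read_eef_pos()[2]
for i in range(14):
    z-=1
    s=ctrl.line_to(W([9,-1,z]),feed=20,f_stop=28)
    F=ctrl.read_ft_force()-f0
    print(s,ctrl.read_eef_pos()[2].round(1),(Rp.T@F).round(1))
    if s or F[2]>27 or z<112: break
print(ctrl.read_t())
E
```

```text
contact True [ 10.   -0.8 119.5]
False 119.4 [ 2.9 -1.9  4.3]
False 119.0 [ 2.7 -1.5  8.2]
False 118.6 [ 5.1 -3.7 10. ]
False 118.3 [ 5.6 -3.6 12.7]
False 117.9 [ 6.8 -4.2 15. ]
False 117.6 [ 8.3 -6.  18.7]
False 117.2 [ 9.3 -8.5 21.1]
False 116.9 [11.5 -9.3 22.5]
10.7583
```

```bash
python3 - <<'E'
from bench import ctrl
from h import *
W,L,ori,Rp=frame("panel2.npy")
z=111.5;last=116.9
for i in range(8):
    z-=.8
    s=ctrl.line_to(W([9,-1,z]),feed=20)
    F=ctrl.read_ft_force();p=L(ctrl.read_eef_pos())
    print(z,p.round(1),(Rp.T@F).round(1))
    if last-p[2]>1 or F[2]>34: break
    last=p[2]
ctrl.hold(.1);print(L(ctrl.read_eef_pos()),ctrl.read_ft_force(),ctrl.read_t())
s=ctrl.grab_frame("side")[:,:,::-1];cv2.imwrite("pics/e_s.png",cv2.resize(s[110:245,150:340],None,fx=4,fy=4,interpolation=cv2.INTER_CUBIC))
E
```

```text
110.7 [ 16.5  -0.3 116.6] [ 11.7 -10.1  27.1]
109.9 [ 17.1  -0.3 116.4] [ 12.  -10.6  28.9]
109.10000000000001 [ 17.7  -0.2 116.1] [ 13.  -11.5  32.7]
108.30000000000001 [ 18.4  -0.2 115.8] [ 13.6 -13.6  32.9]
107.50000000000001 [ 19.   -0.2 115.5] [ 14.2 -14.1  36. ]
[ 18.94802568  -0.20385593 115.5392534 ] [ 11.10966487 -18.08833129  35.52613563] 12.1083
```

View pics/e_s.png

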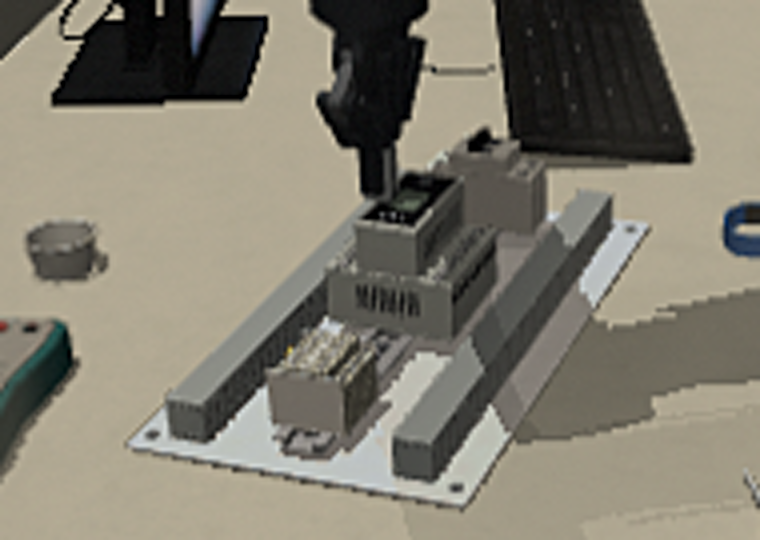

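```bash
python3 - <<'E'
from bench import ctrl
from h import *
W,L,ori,Rp=frame("panel2.npy")
for z in (110,113,116,119,122):
    ctrl.line_to(W([9,-1,z]),feed=40)
    print(z,L(ctrl.read_eef_pos()).round(1),(Rp.T@ctrl.read_ft_force()).round(1))
ctrl.line_to(W([9,-1,150]),feed=150)
ctrl.line_to(W([-60,-70,160]),feed=200)
s=ctrl.grab_frame("side")[:,:,::-1];cv2.imwrite("pics/f_s.png",cv2.resize(s[110:245,150:340],None,fx=4,fy=4,interpolation=cv2.INTER_CUBIC))
T=np.eye(4);T[:3,:3]=R.from_rotvec(ctrl.read_orientation()).as_matrix();T[:3,3]=ctrl.read_eef_pos();np.save("Tw.npy",T)
cv2.imwrite("pics/f_w.png",ctrl.grab_frame("wrist")[:,:,::-1])
print(ctrl.read_t())
E
```

```text
110 [ 13.8  -0.3 114.9] [ 2.1 -5.2 29.3]
113 [ 10.8  -0.6 115. ] [-0.8 -1.1 16.4]
116 [  8.5  -1.1 115.5] [-0.5 -0.1  0.3]
119 [  8.8  -1.  118.8] [0.1 0.4 0. ]
122 [  9.1  -0.9 122.2] [-0.  -0.  -0.2]
14.4833
```

View pics/f_s.png

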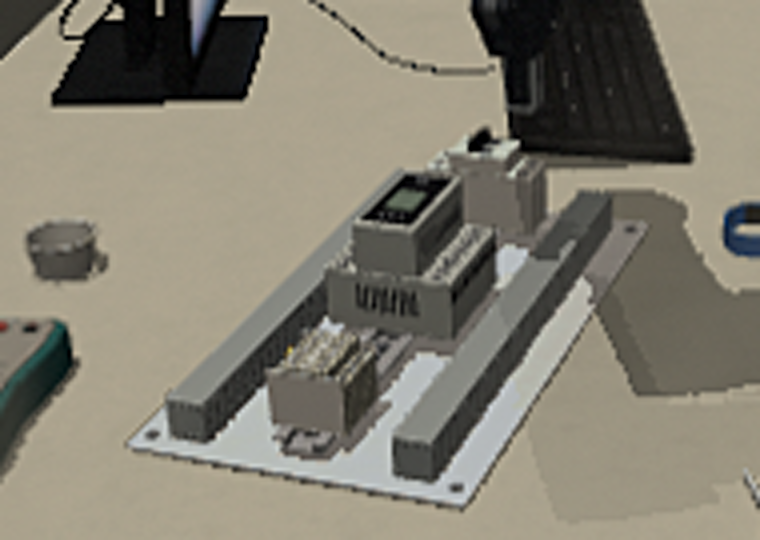

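View pics/f_w.png

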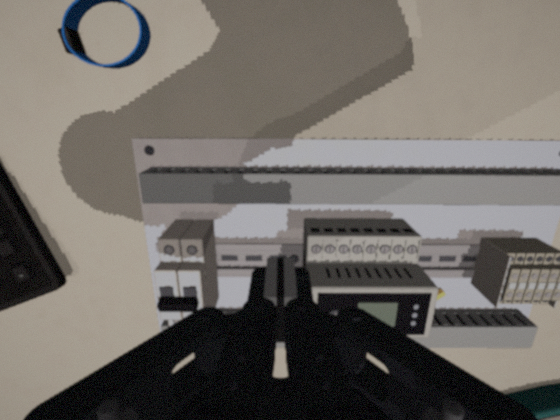

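```bash
python3 - <<'E'
from bench import ctrl
from h import *
W,L,ori,Rp=frame("panel2.npy");cm=ctrl.camera_model("wrist");T=np.load("Tw.npy")@cm["tool_from_camera"]
for n,p,z in[("mod base near R",(304,219),62),("mod base near L",(416,219),62),("nose top L",(436,286),98),("brk nearR low top",(214,222),66),("term near R",(480,238),61),("term face btm",(505,249),61),("platenear R",(134,139),6)]: print(n,L(onz(cm,p,z,T)).round(1))
E
```

```text
mod base near R [-57.9 -50.6  62. ]
mod base near L [-57.8  35.2  62. ]
nose top L [-21.6  39.4  98. ]
brk nearR low top [ -57.  -118.7   66. ]
term near R [-41.4  88.5  61. ]
term face btm [-31.8 110.6  61. ]
platenear R [-112.  -197.3    6. ]
```

```bash
python3 - <<'E'
from bench import ctrl
from h import *
W,L,ori,Rp=frame("panel2.npy")
q0=np.array(ctrl.read_joint_positions());best=None
for s in(1,-1):
    o=(R.from_rotvec(ori)*R.from_euler('z',s*np.pi/2)).as_rotvec()
    q=ctrl.inverse_kinematics(W([0,-84,135]),o)
    if q is not None:
        d=np.abs(np.array(q)-q0).max();print(s,np.round(q,2))
        if best is None or d<best[0]:best=(d,o)
o=best[1]
ctrl.move_to(W([0,-84,150]),o)
ctrl.line_to(W([0,-84,57]),feed=120,f_stop=10)
print(L(ctrl.read_eef_pos()).round(1)); f0=ctrl.read_ft_force()
s=ctrl.line_to(W([0,-45,57]),feed=40,f_stop=3)
print("contact",s,L(ctrl.read_eef_pos()).round(1),(Rp.T@(ctrl.read_ft_force()-f0)).round(1),ctrl.read_t())
y=L(ctrl.read_eef_pos())[1]
for i in range(12):
    y+=4
    ctrl.line_to(W([0,y,57]),feed=50)
    F=Rp.T@(ctrl.read_ft_force()-f0);print(round(y,1),L(ctrl.read_eef_pos()).round(1),F.round(1))
    if abs(F[1])>18:break
print(ctrl.read_t())
np.save("o.npy",o)
E
```

```text
1 [ 0.19  0.23 -0.45  0.   -0.89  2.71]
-1 [ 0.19  0.23 -0.45  0.   -0.89 -0.43]
[  0.5 -83.8  57.6]
contact True [ -0.3 -57.9  56.8] [ 0.7  0.2 -1.2] 17.5417
-53.9 [ -0.1 -53.8  56.8] [-0.4  0.4 -0.4]
-49.9 [ -0.1 -50.   56.9] [-0.   0.3 -0.4]
-45.9 [ -0.1 -46.   56.9] [-0.4 -1.1 -1.7]
-41.9 [ -0.1 -41.9  56.9] [ 0.7 -1.2 -1.5]
-37.9 [  0.  -37.8  57. ] [ 0.4 -0.8 -2.2]
-33.9 [  0.1 -33.8  57. ] [-0.4 -0.7 -0.9]
-29.9 [  0.  -29.8  57. ] [-0.1 -1.5 -1.1]
-25.9 [  0.  -25.8  57. ] [-0.5 -1.3  0. ]
-21.9 [  0.  -21.8  57. ] [ 0.4 -0.  -0.7]
-17.9 [  0.  -17.8  57. ] [-1.5 -1.5 -0.3]
-13.9 [  0.  -13.8  57. ] [ 0.3 -0.4 -0.8]
-9.9 [ 0.  -9.8 57. ] [-0.6 -1.4 -0.7]
20.5417
```

```bash
python3 - <<'E'
from bench import ctrl
from h import *
W,L,ori,Rp=frame("panel2.npy")
f0=ctrl.read_ft_force();y=-9.9
for i in range(24):
    y+=2
    ctrl.line_to(W([0,y,57]),feed=40)
    F=Rp.T@(ctrl.read_ft_force()-f0);p=L(ctrl.read_eef_pos())
    print(round(y,1),p.round(1),F.round(1))
    if abs(F[1])>9:break
ctrl.hold(.2);print(L(ctrl.read_eef_pos()),ctrl.read_t())
s=ctrl.grab_frame("side")[:,:,::-1];cv2.imwrite("pics/g_s.png",cv2.resize(s[110:245,150:340],None,fx=4,fy=4,interpolation=cv2.INTER_CUBIC))
E
```

```text
-7.9 [-0.  -7.9 57. ] [ 0.2 -1.   0.8]
-5.9 [ 0.  -5.8 57. ] [ 0.5 -1.1 -0.1]
-3.9 [ 0.  -3.7 57. ] [ 0.5 -0.4 -0.3]
-1.9 [ 0.  -1.7 57. ] [-0.1 -0.7 -0.1]
0.1 [ 0.   0.3 57. ] [ 0.9 -0.7  0.9]
2.1 [ 0.   2.3 57. ] [ 1.4 -0.1  0. ]
4.1 [ 0.   4.3 57. ] [ 1.3 -1.4 -0.1]
6.1 [ 0.   6.3 57. ] [ 1.8 -0.3 -0.8]
8.1 [-0.   8.3 57. ] [ 1.  -1.2  0.3]
10.1 [ 0.  10.3 57. ] [0.6 0.  0.3]
12.1 [ 0.  12.3 57. ] [ 0.8 -1.1  0.4]
14.1 [-0.3 13.7 57. ] [ 1.  -3.5  1.6]
16.1 [-0.6 13.9 57.1] [  2.3 -13.9   3.9]
[-0.56864023 13.90339049 57.0769494 ] 23.9917
```

View pics/g_s.png

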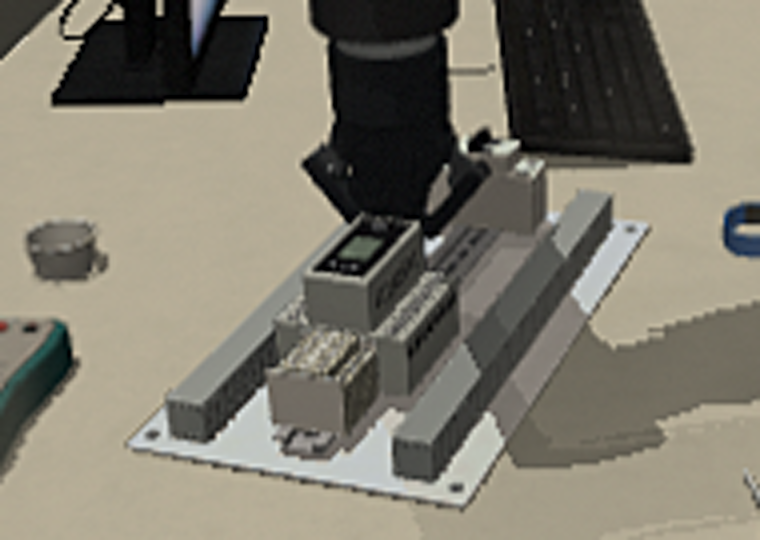

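The push hit a stop at exactly the predicted y of about 14, and the module stands against the terminals. Now I'll retreat and look from above.

```bash
python3 - <<'E'
from bench import ctrl
from h import *
W,L,ori,Rp=frame("panel2.npy")
ctrl.line_to(W([0,0,57]),feed=60)
ctrl.line_to(W([0,-5,150]),feed=150)
o=np.load("o.npy")
ctrl.move_to(W([0,60,225]),ori)
T=np.eye(4);T[:3,:3]=R.from_rotvec(ctrl.read_orientation()).as_matrix();T[:3,3]=ctrl.read_eef_pos();np.save("Tw.npy",T)
cv2.imwrite("pics/h_w.png",ctrl.grab_frame("wrist")[:,:,::-1])
print(ctrl.read_t())
E
```

```text
26.7667
```

View pics/h_w.png

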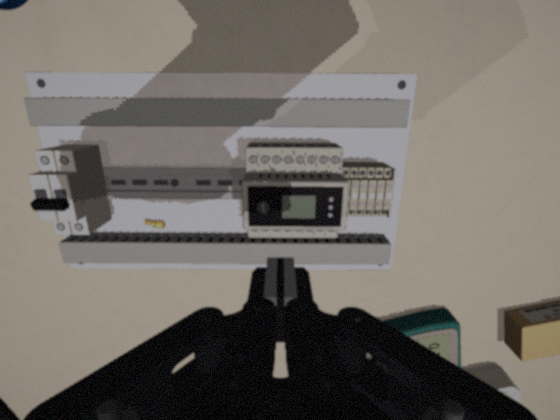

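```bash
python3 - <<'E'
from bench import ctrl
from h import *
W,L,ori,Rp=frame("panel2.npy");cm=ctrl.camera_model("wrist");T=np.load("Tw.npy")@cm["tool_from_camera"]
for n,p,z in[("nose near R",(245,179),98),("nose near L",(348,179),98),("nose far R",(244,227),98),("nose far L",(346,227),98),("base near R",(247,146),62),("base near L",(342,146),62),("term",(344,165),61)]: print(n,L(onz(cm,p,z,T)).round(1))
ctrl.move_to(W([-150,-150,300]),ori)
for n,(a,b,c,d) in {"top":(95,255,250,480),"side":(110,245,150,340)}.items():
    im=ctrl.grab_frame(n)[:,:,::-1];cv2.imwrite(f"pics/i_{n}.png",cv2.resize(im[a:b,c:d],None,fx=3.4 if n=="top" else 4,fy=3.4 if n=="top" else 4,interpolation=cv2.INTER_CUBIC))
print(ctrl.read_t())
E
```

```text
nose near R [-23.1  31.7  98. ]
nose near L [-23.2 116.7  98. ]
nose far R [19.5 29.3 98. ]
nose far L [ 19.5 117.9  98. ]
base near R [-45.4  30.5  62. ]
base near L [-45.4 117.   62. ]
term [-27.8 120.2  61. ]
27.9083
```

View pics/i_top.png

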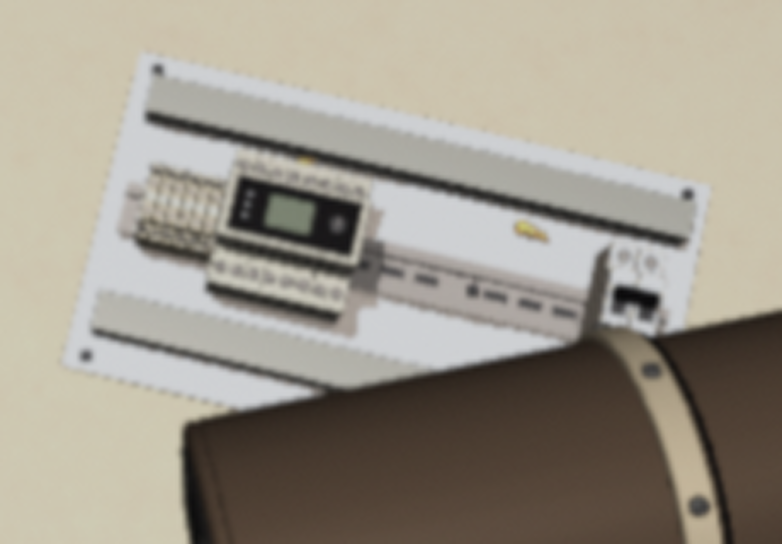

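View pics/i_side.png

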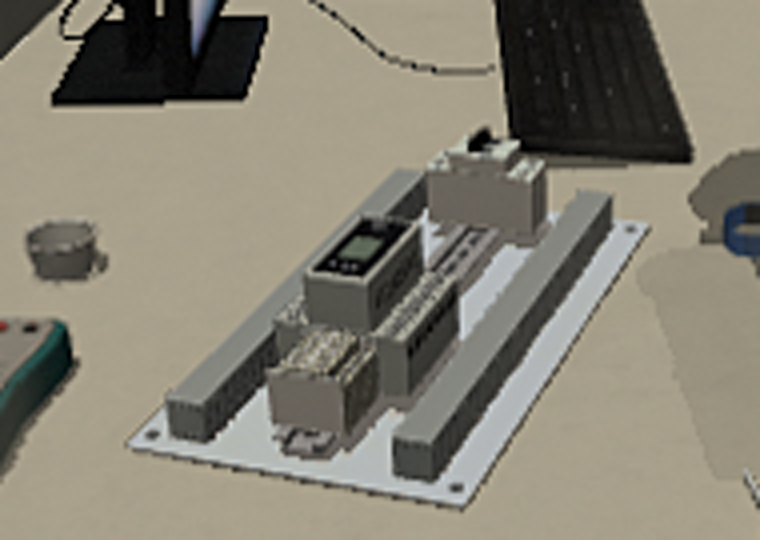

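```bash
python3 - <<'E'
from bench import ctrl
ctrl.job_done();print(ctrl.read_t())
E
```

```text
the job is handed in; nothing more can be done
the job is handed in; nothing more can be done
```

I tipped the module over, snapped it flat onto the rail and slid it along until it touched the terminal blocks. I handed the job in just after 27.9 s.

- **Tip and press:** I pushed the nose with closed fingers until the module fell onto the rail. I then pressed the far half of the front with up to about 36 N, above the 8–20 N you gave. I saw no sudden force drop to mark the snap. When I eased off, the fingertips stayed at seated height (about 98 mm) as the force fell to zero. It did not spring back to its unsnapped height, so I take the foot as snapped.
- **Slide:** The module moved along the rail with about 1–2 N, then met a firm stop with a force rise to 14 N. That was within 1 mm of where I expected the terminals.
- **Last pictures:**
  - **Module:** It lies flat, with the nose edges where a seated module would have them. Its side measures at y of about 117 mm, against about 116–120 mm for the terminals' edge.
  - **Small parts:** The adapter had not visibly moved. The hex spacer is now mostly hidden under the module's overhang, but its visible end is where it was.
- **Not checked:** The two screwdrivers were not in my last pictures, though the arm never came down near them.
- **Disagreement:** The top, side and wrist cameras differed by up to 8 mm on the panel's position. I used a value between them, close to the wrist view, and the contacts came where expected.

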